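# Pull a floating anchor bar into line with a tapered drift pin

### The job

Inside the closed steel anchor housing the loose bar under the near hole has slipped sideways, so the two stacked holes no longer line up. Take the tapered drift pin out of its wooden block, feel with its tip through the near hole for the side on which the bar's hole lies, and work the pin down through both so that its taper pulls the bar into line. Leave the pin upright and fully home, its collar flat on the housing, and let go of it.

Things in the scene. Friction and masses are not known exactly. Their poses are not given: they have to be found in the camera images.
- anchor: Closed grey steel housing screwed to the bench: base 124 x 136 mm, walls 118 (x) by 104 (y) mm, flat top 85 mm above the bench, hollow inside down to 8 mm. Origin at the centre of its underside; x away from the robot at yaw 0, z up. Its 6 mm top plate has two 22 mm round holes on its x axis, 28 mm either side of the centre; the near one, at x = -28 mm, is to be pinned.
- near_hole (a point): Centre of the near hole, in the top plate's upper face, axes as the housing's. 7 mm below lies the top of a hidden bar, 6 mm thick, with a 22 mm hole. It slides only along the housing's y, against about 5 N, and stands 13.5 to 15.5 mm off true to +y or -y (untold): a tip lowered at the middle, or to the wrong side, lands on it; about 6.5 mm off to the right side it passes.
- pin_block: Fixed wooden block 64 x 64 x 76 mm with an upright 23 mm hole in the middle of its top, in which the pin hangs by its collar. Origin at the centre of its underside.
- pin_grip (a point): Centre of the drift pin's round knurled steel handle (24 mm thick, 44 mm long), on the pin's axis; loose, about 0.4 kg. z points along the pin from tip to handle. This point is 98 mm above the tip and 22 mm below the handle's top.
- pin_collar (a point): On the pin's axis in the underside of its collar (31 mm across, 6 mm thick, just below the handle), 30 mm below pin_grip. Below it the pin is straight, 20 mm thick, for 18 mm, then tapers evenly over 50 mm to a blunt 4 mm tip, 68 mm below this point.
Mind the look-alikes: they are no part of the job. Of the things that look like the part that bears pin_grip, the larger one is meant.

How it is judged:
By the outcome, as a careful person would: the job done as asked, in the order asked, and still so for the second after the job is handed in, with the robot touching nothing.
It also fails if it takes over 54 s, if anything falls off the work surface, if the arm or the gripper's body presses on something with over 40 N, if the wrist force passes 120 N, or if a joint passes its speed limit or range.

### The arm

A 6-joint arm with a two-finger parallel gripper is mounted at the origin on a cart in front of the work surface, level with it; the furniture and walls round the work are solid. World frame = base frame: x ahead of the robot, y to its left, z up, the work surface at z = 0. Lengths are in m, angles in degrees, forces in N, time in s.
With the tool pointing down it reaches from about 0.375 to 0.9 m from the base axis. Payload 3.1 kg.
Tool frame: the origin (TCP) lies between the finger pads; the fingertips stand 11 mm ahead of it and the grasp point (between the pads) lies 8 mm behind it; z points along the fingers, y is the direction in which the jaws open and shut (so a half turn about z gives the same grasp; the last joint's range is limited). The gripper opens to 87 mm and grips with 3 to 60 N. Pads are 19 mm wide; open, the fingers measure 117 mm over their backs; the gripper's body (75 mm by 190 mm) begins 51 mm behind the grasp point.
Start: joints at [53.199, 30.224, 82.088, -0, 67.689, -10.227], TCP at [0.28, 0.559, 0.234] pointing down, gripper open.
Joint ranges: [-176.69, 176.69], [-43.24, 126.21], [12.49, 139.97], [-82, 262], [0, 151.66], [-163.58, 163.58]. Speed limits (degrees/s): [159.86, 159.86, 180, 180, 180, 180].

### API

Orientations are given as a 3x3 rotation matrix whose columns are the frame's x, y, z axes.
In Python, from rig import bot, vision gives the robot as it stands. The module is installed in compiled form; this text tells all that it offers.
- The arm moves only by the tool jog_arm, never from a script. Its argument "rows" is a list of rows, each an object with "dp": the shift along the tool's x, y, z in mm, a list of three; "turn": the turn, a rotation vector about the tool's x, y, z in degrees, a list of three; "grip": the opening, from 0 (shut) to 1 (fully open). A call has 1 to 10 rows; each row is the pose to reach, as a shift and turn from the pose commanded when the call began, along the tool's axes at that moment; what a row does not reach only later rows make up. A row lasts 1/10 s, in which the tool goes at most 50 mm and 8.59 degrees, less where a joint would pass 70% of its speed; a pose out of reach is approached as far as the arm can. A call with a gripper value outside its range is refused whole. The fingers move at their own pace and stop on an object; the grip force is fixed at half the most. Time passes only in rows, so rows that repeat a pose let the fingers close. It gives the time, the measured TCP pose, the force and the opening at its end, in the units of the state.
- bot.read_state(): the state, without advancing time (a new reading comes with each control period).
- vision.capture(name): name is "scene" or "side" or "wrist"; returns (picture, depth): 384x512x3 uint8, red, green, blue; 384x512 float32, m along the optical axis (not along the pixel's ray), 0 where there is no reading.
- vision.camera_info(name): a dict with "vertical_fov" (degrees; the focal length in pixels is half the picture's height over the tangent of half this angle, whatever the lens; pixels are square), "cx", "cy" (the principal point, pixels), "position" and "rotation" of the camera in the world. Camera axes: x right, y down, z forward; pixel columns grow to the right and rows downward; lengths in m; the calibration is good to about 2 mm. A picture is of the moment at which its call begins: read the wrist's pose just before it. camera_info takes no time and is no camera call; for the wrist camera it gives the pose at the moment of the call.
- bot.hand_in(): hands the job in, once; it reports no verdict.
The state is a dict: "time_s": time; "joint_positions": joint angles; "qvel": joint speeds; "tau": joint torques, N m; "position": TCP position; "tcp_rot": TCP orientation; "force": force on the tool from outside, world axes, zero at the start; "moment": the same for the moment, N m; "opening": opening from 0.0 (shut) to 1.0 (fully open).
Only numpy, scipy, OpenCV 4.12 (cv2) and the standard library are available. Lean on these libraries where they do the work, as an engineer would, in place of code of your own. Each camera call takes 0.05 s, during which the arm holds its last target.

## Working session

There is one attempt and no reset: what is moved stays moved. The work goes in short steps, Python scripts to look and compute and a tool call to move; the robot and the scene stay as the last step left them, time stands still between calls to the robot, and variables do not carry over. Pictures are saved under pics/ and viewed, and the job is handed in when it is done.

Besides the shell and the picture viewer there is one more tool, called after "Request:" by a JSON object that holds its "fn" and its "kwargs". jog_arm: Moves the arm, as the interface text tells. Its arguments: {"type":"object","properties":{"rows":{"type":"array"}},"required":["rows"]}

```bash
mkdir -p pics; cat > h.py <<'E'
import numpy as np, cv2
from rig import bot, vision
def cap(n,f=None):
    ci=vision.camera_info(n); im,d=vision.capture(n)
    if f: cv2.imwrite('pics/'+f+'.png',im[:,:,::-1]); np.savez('pics/'+f+'.npz',im=im,d=d,**{k:np.array(v) for k,v in ci.items()})
    return im,d,ci
def load(f): 
    z=np.load('pics/'+f+'.npz'); return z['im'],z['d'],{k:z[k] for k in ('vertical_fov','cx','cy','position','rotation')}
def foc(ci): return 192/np.tan(np.radians(float(ci['vertical_fov']))/2)
def ray(ci,u,v):
    f=foc(ci); r=np.array(ci['rotation'])@np.array([(u-ci['cx'])/f,(v-ci['cy'])/f,1]); return np.array(ci['position']),r
def plane(ci,u,v,z):
    p,r=ray(ci,u,v); return p+r*(z-p[2])/r[2]
def proj(ci,P):
    q=np.array(ci['rotation']).T@(np.array(P)-ci['position']); f=foc(ci); return ci['cx']+f*q[0]/q[2],ci['cy']+f*q[1]/q[2]
def cloud(d,ci):
    f=foc(ci); v,u=np.mgrid[0:384,0:512]; c=np.stack([(u-ci['cx'])/f*d,(v-ci['cy'])/f*d,d],-1)
    return c@np.array(ci['rotation']).T+np.array(ci['position'])
def st():
    s=bot.read_state(); print({k:np.round(s[k],4).tolist() for k in ('time_s','position','tcp_rot','force','moment','opening','joint_positions')})
E
python3 - <<'E'
from h import *
for n in ('scene','side','wrist'):
    im,d,ci=cap(n,n+'0'); print(n,{k:np.round(v,3).tolist() for k,v in ci.items()})
st()
E
```

```text
scene {'vertical_fov': 54.532, 'cx': 258.418, 'cy': 188.819, 'position': [0.311, 0.451, 0.637], 'rotation': [[-0.901, -0.258, 0.348], [-0.433, 0.566, -0.701], [-0.016, -0.783, -0.622]]}
side {'vertical_fov': 47.211, 'cx': 252.245, 'cy': 195.248, 'position': [0.283, 0.388, 0.639], 'rotation': [[-0.861, -0.313, 0.4], [-0.508, 0.546, -0.666], [-0.01, -0.777, -0.629]]}
wrist {'vertical_fov': 67.553, 'cx': 256.971, 'cy': 190.341, 'position': [0.208, 0.594, 0.384], 'rotation': [[0.446, 0.857, 0.256], [0.895, -0.427, -0.13], [-0.002, 0.287, -0.958]]}
{'time_s': 0.15, 'position': [0.2792, 0.5585, 0.2328], 'tcp_rot': [[-0.8943, 0.4474, -0.001], [0.4474, 0.8943, -0.0014], [0.0003, -0.0017, -1.0]], 'force': [0.2623, -0.2196, -0.0959], 'moment': [-0.0184, -0.0068, -0.0062], 'opening': 1.0024, 'joint_positions': [53.1968, 30.267, 82.1405, 0.0005, 67.6899, -10.2279]}
```

View pics/scene0.png

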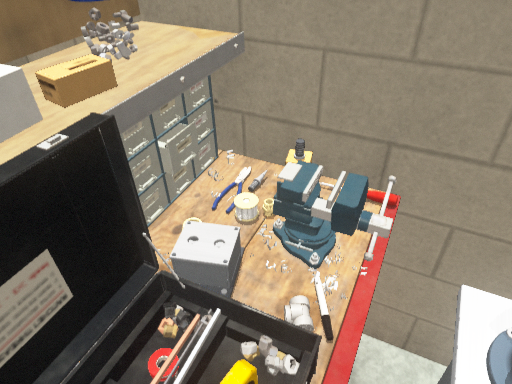

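View pics/side0.png

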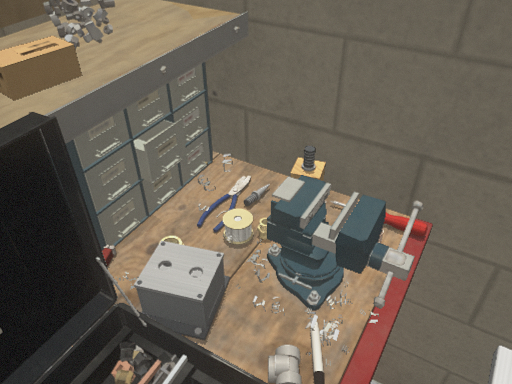

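View pics/wrist0.png

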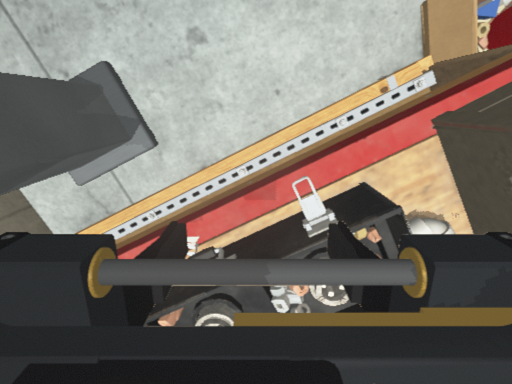

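The scene view shows the housing at (208,250). A dark handle on a yellow wooden block is behind the vise at (300,150), and the side view shows the same at (309,160). I'll zoom in and measure.

```bash
python3 - <<'E'
from h import *
im,d,ci=load('side0'); C=cloud(d,ci)
for n,(u,v) in dict(handletop=(309,148),handle=(309,158),blocktop=(299,167),bt2=(320,170),holeN=(182,257),f=(203,272),top=(160,262),top2=(215,258),grey=(258,194),vise=(290,190),vise2=(340,205),bolt=(277,248)).items(): print(n,C[v,u].round(3))
a=cv2.resize(im[140:240,230:360],None,fx=4,fy=4,interpolation=cv2.INTER_CUBIC)
cv2.imwrite('pics/c1.png',a[:,:,::-1])
im2,d2,c2=load('scene0'); C=cloud(d2,c2)
for n,(u,v) in dict(handle=(300,148),bt=(291,158),near=(195,240),far=(220,240)).items(): print(n,C[v,u].round(3))
a=cv2.resize(np.hstack([im2[130:230,230:330],im2[210:310,160:260]]),None,fx=4,fy=4,interpolation=cv2.INTER_CUBIC)
cv2.imwrite('pics/c2.png',a[:,:,::-1])
E
```

```text
handletop [ 0.586 -0.355  0.125]
handle [ 0.579 -0.344  0.108]
blocktop [ 0.601 -0.345  0.076]
bt2 [ 0.557 -0.359  0.075]
holeN [0.654 0.005 0.084]
f [0.604 0.014 0.084]
top [0.679 0.034 0.086]
top2 [ 0.603 -0.02   0.086]
grey [ 0.668 -0.279  0.019]
vise [ 0.526 -0.141  0.181]
vise2 [ 0.497 -0.345  0.01 ]
bolt [ 0.549 -0.146  0.025]
handle [ 0.582 -0.347  0.108]
bt [ 0.602 -0.337  0.076]
near [ 0.698 -0.006  0.033]
far [0.619 0.01  0.083]
```

View pics/c1.png

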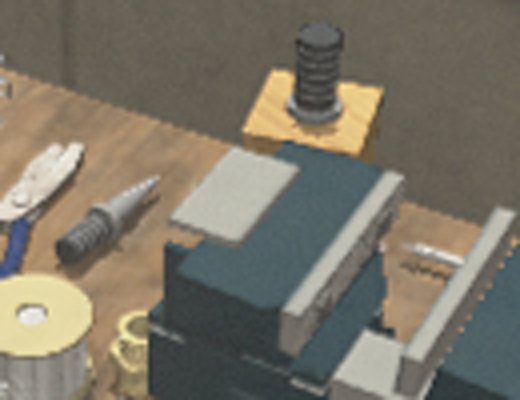

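View pics/c2.png

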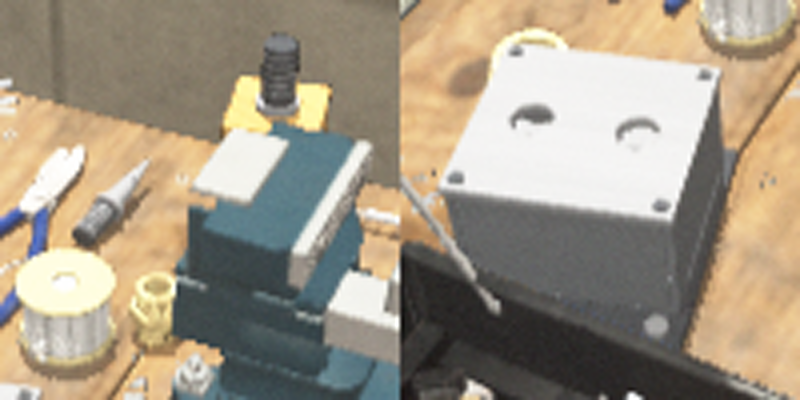

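```bash
python3 - <<'E'
from h import *
P=[]
for n in ('scene0','side0'):
    im,d,ci=load(n); C=cloud(d,ci); m=d>0; P.append(C[m])
P=np.vstack(P)
xs=np.arange(0.3,1.0,.03); ys=np.arange(0.5,-0.56,-.03)
H=np.full((len(ys),len(xs)),np.nan)
for p in P:
    i=int(round((0.5-p[1])/.03)); j=int(round((p[0]-.3)/.03))
    if 0<=i<len(ys) and 0<=j<len(xs) and p[2]<.5: H[i,j]=np.nanmax([H[i,j],p[2]])
print('      '+' '.join('%3d'%(x*100) for x in xs))
for i,y in enumerate(ys): print('%5.2f '%y+' '.join('  .' if np.isnan(h) else '%3d'%(h*1000) for h in H[i]))
# housing top
for n in ('scene0','side0'):
    im,d,ci=load(n); C=cloud(d,ci)
    m=(abs(C[...,2]-.085)<.006)&(C[...,0]>.5)&(C[...,0]<.75)&(abs(C[...,1])<.12)&(d>0)
    m=cv2.morphologyEx(m.astype(np.uint8),cv2.MORPH_OPEN,np.ones((3,3)))
    k,l,s,c=cv2.connectedComponentsWithStats(m); b=1+np.argmax(s[1:,4]); m=(l==b).astype(np.uint8)
    v,u=np.nonzero(m); print(n,s[b],C[v,u,2].mean())
    cs,h=cv2.findContours(m,cv2.RETR_CCOMP,cv2.CHAIN_APPROX_NONE)
    W=np.array([plane(ci,a,b,.085)[:2] for a,b in max(cs,key=cv2.contourArea)[:,0]])
    r=cv2.minAreaRect((W*1000).astype(np.float32)); print(r)
    for c in cs:
        if 20<cv2.contourArea(c)<400: 
            w=np.array([plane(ci,a,b,.085)[:2] for a,b in c[:,0]]); print('hole',(w.min(0)+w.max(0))/2*1000, np.ptp(w,0)*1000,c[:,0].mean(0))
    m=(abs(C[...,2]-.126)<.004)&(abs(C[...,0]-.58)<.03)&(abs(C[...,1]+.35)<.03); v,u=np.nonzero(m); print('htop',C[m].mean(0),m.sum(),u.mean(),v.mean())
    m=(abs(C[...,2]-.076)<.004)&(abs(C[...,0]-.58)<.06)&(abs(C[...,1]+.35)<.06); print('block',C[m].min(0),C[m].max(0))
    m=m.astype(np.uint8); pts=C[m>0][:,:2]*1000; print(cv2.minAreaRect(pts.astype(np.float32)))
E
```

```text
30  32  35  38  41  44  47  50  53  56  59  62  65  68  71  74  77  80  83  86  89  92  95  98
 0.50   .   .   .   .   .   .   .   .   .   .   .   .   .   .   .   .   .   .   .   .   .   .   .   .
 0.47   .   .   .   .   .   .   .   .   .   .   .   .   .   .   .   .   .   .   .   .   .   .   .   .
 0.44   .   .   .   .   .   .   .   .   .   .   .   .   .   .   .   .   .   .   .   .   .   .   .   .
 0.41   .   .   .   .   .   .   .   .   .   .   .   .   . 178   .   .   .   .   .   .   .   .   .   .
 0.38   .   .   .   .   .   .   .   .   .   .   .   . 114 249   .   .   .   .   .   .   .   .   .   .
 0.35   .   .   .   .   .   .   .   .   .   .   .   . 116 299   .   .   .   .   .   .   .   .   .   .
 0.32   .   .   .   .   .   .   .   .   .   .   .  60 116 361   .   .   .   .   .   .   .   .   .   .
 0.29   .   .   .   .   .   .   .   .  76  82  23  63 416 415 413  -1   .   .   .   .   .   .   .   .
 0.26   .   .   .   .   .  84  83  23  76  81  38  63 415 415 413   .   .   .   .   .   .   .   .   .
 0.23   .   . 113   .   .  86  84  24  75  80  69  63 415 421 413   .   . 358 357   .  
[... 3159 characters left out ...]
1]
((586.0254516601562, -355.3708190917969), (64.44097900390625, 67.90170288085938), 11.482413291931152)
side0 [ 134  241   90   61 3387] 0.0844612410470673
((639.5105590820312, 29.185211181640625), (119.96087646484375, 107.87820434570312), 14.882169723510742)
hole [612.39858953  23.04003434] [21.03738873 23.31818159] [195.88235294 273.35294118]
hole [666.01476714  36.64883497] [20.29723678 21.51172033] [164.80645161 266.25806452]
htop [ 0.58277918 -0.3520177   0.12511275] 65 309.6923076923077 148.93846153846152
block [ 0.54678915 -0.39134543  0.07201925] [ 0.62046067 -0.31480868  0.07996899]
((583.5018920898438, -353.6863098144531), (64.8743896484375, 68.62864685058594), 12.057260513305664)
```

Two things could be taken for the pin. One lies loose on the bench (side px (258,194), about 2 cm thick lying down). The other hangs in the yellow block (side px (309,158), handle top at z 0.126, as it must be). The standing one is the larger and is in the block, so I choose it.

Measured:
- **Pin:** about (0.584, -0.353).
- **Near hole:** about (0.613, 0.022).
- **Housing yaw:** about 15°.

```bash
cat >> h.py <<'E'
from scipy.spatial.transform import Rotation as Ro
def goal(p,yaw):
    s=bot.read_state(); R=np.array(s['tcp_rot']); a=np.radians(yaw)
    x=np.array([np.cos(a),np.sin(a),0]); z=np.array([0,0,-1.]); G=np.stack([x,np.cross(z,x),z],1)
    print('dp',((R.T@(np.array(p)-s['position']))*1000).round(1).tolist(),'turn',np.degrees(Ro.from_matrix(R.T@G).as_rotvec()).round(2).tolist())
E
python3 - <<'E'
from h import *
goal([.45,.1,.29],150); goal([.584,-.353,.26],150)
E
```

```text
dp [-357.8, -333.8, -56.8] turn [-0.1, -0.01, 3.42]
dp [-680.3, -678.9, -26.3] turn [-0.1, -0.01, 3.42]
```

Request:
{"fn": "jog_arm", "kwargs": {"rows": [{"dp": [-36, -33, -40], "turn": [0, 0, 3.4], "grip": 1}, {"dp": [-72, -67, -57], "turn": [0, 0, 3.4], "grip": 1}, {"dp": [-107, -100, -57], "turn": [0, 0, 3.4], "grip": 1}, {"dp": [-143, -133, -57], "turn": [0, 0, 3.4], "grip": 1}, {"dp": [-179, -167, -57], "turn": [0, 0, 3.4], "grip": 1}, {"dp": [-215, -200, -57], "turn": [0, 0, 3.4], "grip": 1}, {"dp": [-250, -233, -57], "turn": [0, 0, 3.4], "grip": 1}, {"dp": [-286, -267, -57], "turn": [0, 0, 3.4], "grip": 1}, {"dp": [-322, -300, -57], "turn": [0, 0, 3.4], "grip": 1}, {"dp": [-358, -334, -57], "turn": [0, 0, 3.4], "grip": 1}]}}

```text
time_s: 1.15
position: [0.4488, 0.103, 0.2906]
tcp_rot: [[-0.866, 0.5, 0.0], [0.5, 0.866, 0.0], [-0.0, 0.0, -1.0]]
force: [0.9, 0.1, -0.5]
opening: 1.0
```

```bash
python3 - <<'E'
from h import *
st();goal([.584,-.353,.25],150)
E
```

```text
{'time_s': 1.15, 'position': [0.4488, 0.103, 0.2906], 'tcp_rot': [[-0.8662, 0.4997, 0.0002], [0.4997, 0.8662, 0.0002], [-0.0001, 0.0003, -1.0]], 'force': [0.8755, 0.0972, -0.5486], 'moment': [0.0717, -0.0498, 0.0269], 'opening': 0.9997, 'joint_positions': [-1.031, 13.1556, 100.5085, 0.0112, 66.3229, -61.0576]}
dp [-345.0, -327.4, 40.5] turn [0.02, 0.01, 0.02]
```

Request:
{"fn": "jog_arm", "kwargs": {"rows": [{"dp": [-35, -33, 0], "turn": [0, 0, 0], "grip": 1}, {"dp": [-69, -65, 0], "turn": [0, 0, 0], "grip": 1}, {"dp": [-104, -98, 0], "turn": [0, 0, 0], "grip": 1}, {"dp": [-138, -131, 0], "turn": [0, 0, 0], "grip": 1}, {"dp": [-173, -164, 0], "turn": [0, 0, 0], "grip": 1}, {"dp": [-207, -196, 0], "turn": [0, 0, 0], "grip": 1}, {"dp": [-242, -229, 0], "turn": [0, 0, 0], "grip": 1}, {"dp": [-276, -262, 10], "turn": [0, 0, 0], "grip": 1}, {"dp": [-311, -295, 25], "turn": [0, 0, 0], "grip": 1}, {"dp": [-345, -327, 40], "turn": [0, 0, 0], "grip": 1}]}}

```text
time_s: 2.15
position: [0.5842, -0.3527, 0.2499]
tcp_rot: [[-0.866, 0.5, 0.0], [0.5, 0.866, 0.0], [-0.0, 0.0, -1.0]]
force: [1.3, 0.9, 0.1]
opening: 1.0
```

Request:
{"fn": "jog_arm", "kwargs": {"rows": [{"dp": [0, 0, 0], "turn": [0, 0, 0], "grip": 1}, {"dp": [0, 0, 0], "turn": [0, 0, 0], "grip": 1}]}}

```text
time_s: 2.35
position: [0.5832, -0.3512, 0.2487]
tcp_rot: [[-0.865, 0.501, -0.002], [0.501, 0.865, 0.003], [0.004, 0.001, -1.0]]
force: [0.4, 0.3, 0.9]
opening: 1.003
```

```bash
python3 - <<'E'
from h import *
st()
im,d,ci=cap('wrist','w1'); cap('side','s1')
C=cloud(d,ci)
m=(abs(C[...,2]-.126)<.005)&(abs(C[...,0]-.584)<.04)&(abs(C[...,1]+.353)<.04); print(m.sum(), C[m].mean(0),C[m].min(0),C[m].max(0))
m=(abs(C[...,2]-.076)<.005)&(abs(C[...,0]-.584)<.06)&(abs(C[...,1]+.353)<.06); print(m.sum(),cv2.minAreaRect((C[m][:,:2]*1000).astype(np.float32)))
print(proj(ci,[.584,-.353,.126]))
E
```

```text
{'time_s': 2.35, 'position': [0.5832, -0.3512, 0.2487], 'tcp_rot': [[-0.8653, 0.5013, -0.0025], [0.5013, 0.8653, 0.0027], [0.0035, 0.0011, -1.0]], 'force': [0.4497, 0.3318, 0.902], 'moment': [0.0339, 0.0906, 0.0188], 'opening': 1.0033, 'joint_positions': [-40.446, 33.9522, 72.24, 0.0278, 74.0172, -100.3697]}
415 [ 0.58358946 -0.35450791  0.12554517] [ 0.57286387 -0.36599857  0.12123689] [ 0.5955494  -0.34337491  0.12812531]
2248 ((584.6905517578125, -354.99200439453125), (64.47496795654297, 64.15492248535156), 11.409127235412598)
(np.float64(255.70360507444605), np.float64(190.1086371560458))
```

View pics/w1.png

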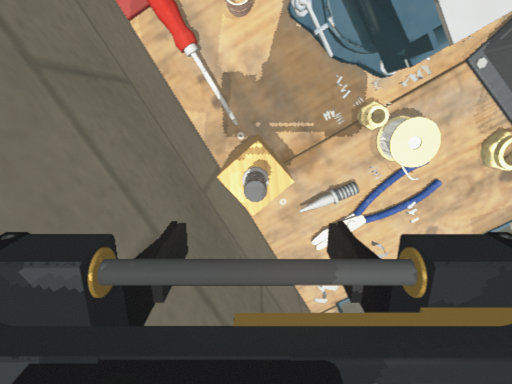

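View pics/s1.png

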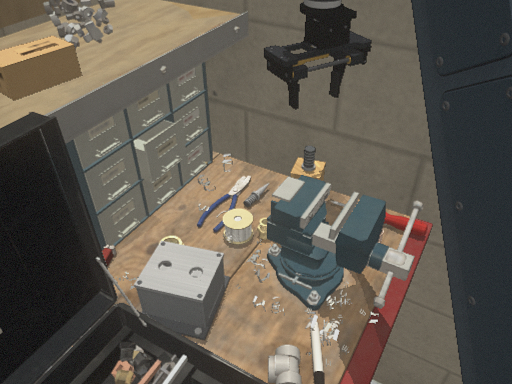

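The wrist view shows the pin's handle in its block at (255,188), where I predicted it. The smaller drift lies at (330,197). The close measurement gives the pin at (0.5836, -0.3545). I'll go down onto it.

```bash
python3 - <<'E'
from h import *
goal([.5836,-.3543,.099],150)
E
```

```text
dp [-2.5, -4.4, 151.6] turn [0.04, -0.06, 0.06]
```

Request:
{"fn": "jog_arm", "kwargs": {"rows": [{"dp": [-1, -2, 30], "turn": [0, 0, 0], "grip": 1}, {"dp": [-2, -3, 60], "turn": [0, 0, 0], "grip": 1}, {"dp": [-2, -3, 90], "turn": [0, 0, 0], "grip": 1}, {"dp": [-2, -3, 115], "turn": [0, 0, 0], "grip": 1}, {"dp": [-2, -3, 135], "turn": [0, 0, 0], "grip": 1}, {"dp": [-2, -3, 147], "turn": [0, 0, 0], "grip": 1}, {"dp": [-2, -3, 150], "turn": [0, 0, 0], "grip": 1}, {"dp": [-2, -3, 150], "turn": [0, 0, 0], "grip": 1}]}}

```text
time_s: 3.25
position: [0.5847, -0.3538, 0.1014]
tcp_rot: [[-0.867, 0.499, 0.001], [0.499, 0.867, -0.001], [-0.001, -0.0, -1.0]]
force: [1.3, -0.6, 0.0]
opening: 0.997
```

```bash
python3 - <<'E'
from h import *
st();goal([.5836,-.3543,.099],150); cap('side','s2')
im=cv2.imread('pics/s2.png'); cv2.imwrite('pics/s2c.png',cv2.resize(im[90:210,230:390],None,fx=4,fy=4))
E
```

```text
{'time_s': 3.25, 'position': [0.5847, -0.3538, 0.1014], 'tcp_rot': [[-0.8667, 0.4988, 0.0007], [0.4988, 0.8667, -0.0005], [-0.0008, -0.0001, -1.0]], 'force': [1.2745, -0.5924, 0.0005], 'moment': [-0.0204, -0.0026, 0.0168], 'opening': 0.997, 'joint_positions': [-40.5251, 43.3852, 78.9042, 0.0024, 57.6627, -100.6038]}
dp [0.7, -1.0, 2.4] turn [-0.01, 0.05, 0.08]
```

View pics/s2c.png

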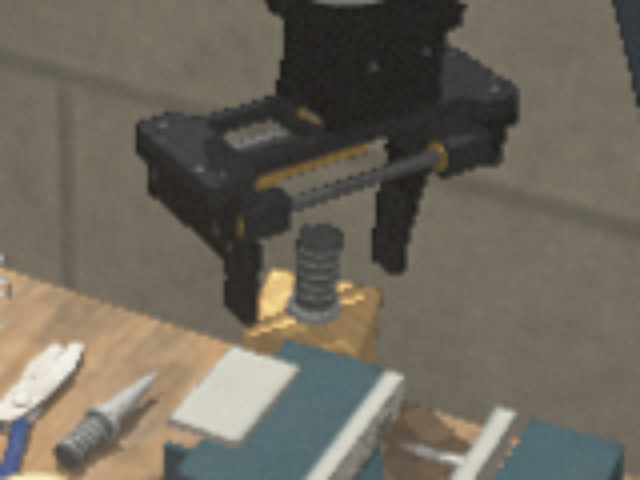

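The fingers straddle the handle at crop px (320,270). I'll close on it.

Request:
{"fn": "jog_arm", "kwargs": {"rows": [{"dp": [0, -0.5, 2], "turn": [0, 0, 0], "grip": 1}, {"dp": [0, -0.5, 2], "turn": [0, 0, 0], "grip": 0}, {"dp": [0, -0.5, 2], "turn": [0, 0, 0], "grip": 0}, {"dp": [0, -0.5, 2], "turn": [0, 0, 0], "grip": 0}, {"dp": [0, -0.5, 2], "turn": [0, 0, 0], "grip": 0}, {"dp": [0, -0.5, 2], "turn": [0, 0, 0], "grip": 0}, {"dp": [0, -0.5, 2], "turn": [0, 0, 0], "grip": 0}, {"dp": [0, -0.5, 2], "turn": [0, 0, 0], "grip": 0}]}}

```text
time_s: 4.1
position: [0.584, -0.3547, 0.0985]
tcp_rot: [[-0.866, 0.5, -0.0], [0.5, 0.866, 0.0], [0.0, 0.0, -1.0]]
force: [-0.7, -0.2, 0.5]
opening: 0.448
```

Request:
{"fn": "jog_arm", "kwargs": {"rows": [{"dp": [0, 0, 0], "turn": [0, 0, 0], "grip": 0}, {"dp": [0, 0, 0], "turn": [0, 0, 0], "grip": 0}]}}

```text
time_s: 4.3
position: [0.5842, -0.3544, 0.0986]
tcp_rot: [[-0.866, 0.5, 0.0], [0.5, 0.866, 0.001], [0.0, 0.001, -1.0]]
force: [0.2, -0.6, -1.3]
opening: 0.27
```

Request:
{"fn": "jog_arm", "kwargs": {"rows": [{"dp": [0, 0, 0], "turn": [0, 0, 0], "grip": 0}, {"dp": [0, 0, 0], "turn": [0, 0, 0], "grip": 0}, {"dp": [0, 0, -10], "turn": [0, 0, 0], "grip": 0}, {"dp": [0, 0, -25], "turn": [0, 0, 0], "grip": 0}, {"dp": [0, 0, -45], "turn": [0, 0, 0], "grip": 0}, {"dp": [0, 0, -70], "turn": [0, 0, 0], "grip": 0}, {"dp": [0, 0, -100], "turn": [0, 0, 0], "grip": 0}, {"dp": [0, 0, -130], "turn": [0, 0, 0], "grip": 0}, {"dp": [0, 0, -160], "turn": [0, 0, 0], "grip": 0}, {"dp": [0, 0, -190], "turn": [0, 0, 0], "grip": 0}]}}

```text
time_s: 5.3
position: [0.5832, -0.3545, 0.2906]
tcp_rot: [[-0.866, 0.5, -0.001], [0.5, 0.866, -0.0], [0.001, -0.0, -1.0]]
force: [0.5, -0.3, -4.0]
opening: 0.266
```

```bash
python3 - <<'E'
from h import *
st();goal([.613,.022,.29],215); cap('side','s3')
im=cv2.imread('pics/s3.png'); cv2.imwrite('pics/s3c.png',cv2.resize(im[0:210,230:430],None,fx=3,fy=3)[:600])
E
```

```text
{'time_s': 5.3, 'position': [0.5832, -0.3545, 0.2906], 'tcp_rot': [[-0.8662, 0.4997, -0.0008], [0.4997, 0.8662, -0.0], [0.0007, -0.0004, -1.0]], 'force': [0.4811, -0.2815, -3.9681], 'moment': [-0.06, -0.024, 0.0214], 'opening': 0.2658, 'joint_positions': [-40.6372, 31.9873, 69.1927, -0.0313, 78.855, -100.6505]}
dp [162.3, 341.0, 0.5] turn [0.0, -0.05, -64.98]
```

View pics/s3c.png

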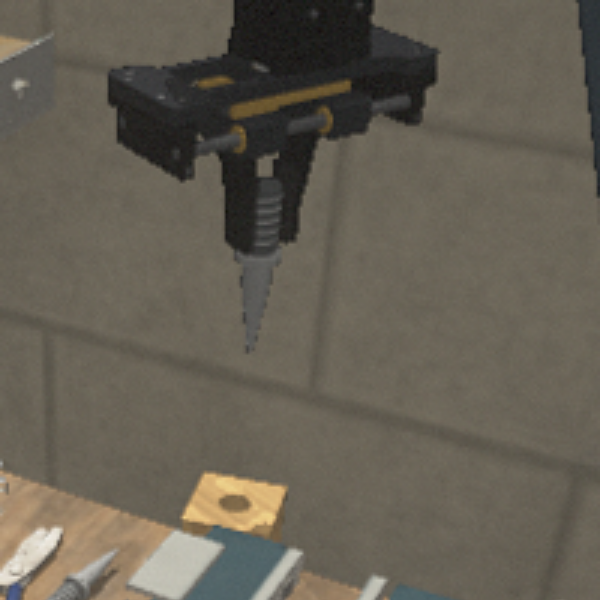

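```bash
python3 - <<'E'
from h import *
im,d,ci=load('s3')
for z in (.128,.1,.0): print(proj(ci,[.5832,-.3545,.2906-.0906+z]))
E
```

```text
(np.float64(317.9840482478687), np.float64(55.41999450242747))
(np.float64(316.73568384547093), np.float64(69.94558083485079))
(np.float64(312.68033862789866), np.float64(117.13233732396858))
```

Request:
{"fn": "jog_arm", "kwargs": {"rows": [{"dp": [16, 34, 0], "turn": [0, 0, -6.5], "grip": 0}, {"dp": [32, 68, 0], "turn": [0, 0, -13], "grip": 0}, {"dp": [49, 102, 0], "turn": [0, 0, -19.5], "grip": 0}, {"dp": [65, 136, 0], "turn": [0, 0, -26], "grip": 0}, {"dp": [81, 170, 0], "turn": [0, 0, -32.5], "grip": 0}, {"dp": [97, 205, 0], "turn": [0, 0, -39], "grip": 0}, {"dp": [114, 239, 0], "turn": [0, 0, -45.5], "grip": 0}, {"dp": [130, 273, 0], "turn": [0, 0, -52], "grip": 0}, {"dp": [150, 315, 0], "turn": [0, 0, -58.5], "grip": 0}, {"dp": [162, 341, 0], "turn": [0, 0, -65], "grip": 0}]}}

```text
time_s: 6.35
position: [0.613, 0.0248, 0.2884]
tcp_rot: [[-0.815, -0.579, -0.001], [-0.579, 0.815, 0.001], [0.0, 0.002, -1.0]]
force: [0.2, -0.4, -4.1]
opening: 0.269
```

Request:
{"fn": "jog_arm", "kwargs": {"rows": [{"dp": [0, 0, 0], "turn": [0, 0, 0], "grip": 0}, {"dp": [0, 0, 0], "turn": [0, 0, 0], "grip": 0}]}}

```text
time_s: 6.55
position: [0.6135, 0.022, 0.2884]
tcp_rot: [[-0.818, -0.575, -0.001], [-0.575, 0.818, -0.001], [0.001, -0.0, -1.0]]
force: [0.5, -0.4, -4.5]
opening: 0.268
```

```bash
python3 - <<'E'
from h import *
st();goal([.613,.022,.29],215)
for n in ('side','scene'):
    im,d,ci=cap(n,n+'4'); s=bot.read_state(); x,y,z=s['position']
    pts=[proj(ci,[x,y,z-.0906+q]) for q in (.118,.098,.0)]; print(n,np.round(pts,1).tolist())
    u,v=map(int,pts[2]); a=im[max(v-110,0):v+90,max(u-75,0):u+75]; print(max(u-75,0),max(v-110,0)); cv2.imwrite('pics/%s4c.png'%n,cv2.resize(a,None,fx=3,fy=3)[:,:,::-1])
E
```

```text
{'time_s': 6.55, 'position': [0.6135, 0.022, 0.2884], 'tcp_rot': [[-0.8183, -0.5748, -0.0008], [-0.5748, 0.8183, -0.0011], [0.0013, -0.0004, -1.0]], 'force': [0.4693, -0.3592, -4.4795], 'moment': [0.0553, 0.0183, -0.0104], 'opening': 0.2682, 'joint_positions': [-8.3262, 26.2134, 79.9947, -0.0718, 73.8306, -133.393]}
dp [0.4, 0.2, -1.6] turn [-0.02, -0.08, 0.09]
side [[179.8, 155.2], [181.5, 167.6], [188.8, 221.4]]
113 111
scene [[208.3, 145.4], [209.5, 155.7], [214.7, 200.7]]
139 90
```

View pics/side4c.png

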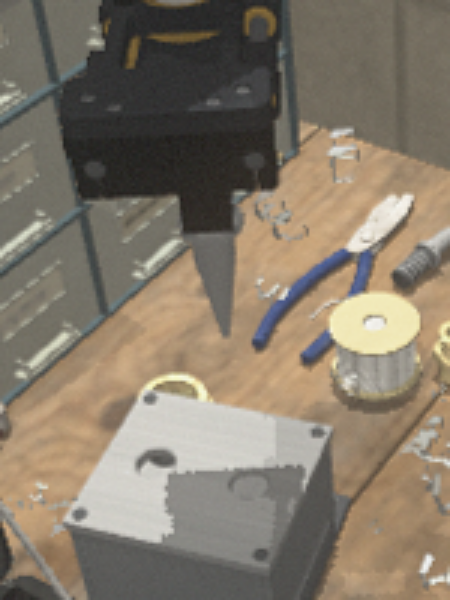

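View pics/scene4c.png

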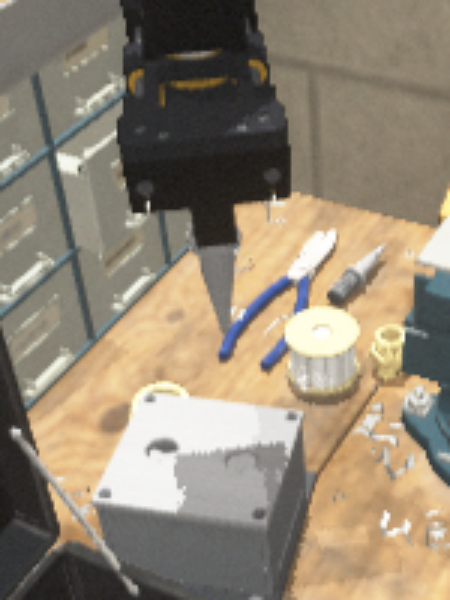

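The pin is held upright, with its tip within 2 px of the predicted position in both views. I'll lower it close to the plate and compare tip against hole.

Request:
{"fn": "jog_arm", "kwargs": {"rows": [{"dp": [0, 0, 25], "turn": [0, 0, 0], "grip": 0}, {"dp": [0, 0, 50], "turn": [0, 0, 0], "grip": 0}, {"dp": [0, 0, 75], "turn": [0, 0, 0], "grip": 0}, {"dp": [0, 0, 90], "turn": [0, 0, 0], "grip": 0}, {"dp": [0, 0, 96], "turn": [0, 0, 0], "grip": 0}, {"dp": [0, 0, 96], "turn": [0, 0, 0], "grip": 0}, {"dp": [0, 0, 96], "turn": [0, 0, 0], "grip": 0}]}}

```text
time_s: 7.35
position: [0.6149, 0.0207, 0.1934]
tcp_rot: [[-0.82, -0.573, 0.002], [-0.573, 0.82, -0.0], [-0.001, -0.001, -1.0]]
force: [0.4, -0.2, -2.9]
opening: 0.266
```

```bash
python3 - <<'E'
from h import *
st()
for n in ('side','scene'):
    im,d,ci=cap(n,n+'5'); s=bot.read_state(); x,y,z=s['position']
    pts=[proj(ci,[x,y,z-.0906+q]) for q in (.118,.098,.0)]; print(n,np.round(pts,1).tolist())
    print('near hole centre', np.round(proj(ci,[.6132,.0217,.085]),1))
    u,v=map(int,pts[2]); a=im[v-50:v+30,u-50:u+50]; print(u-50,v-50); cv2.imwrite('pics/%s5c.png'%n,cv2.resize(a,None,fx=7,fy=7,interpolation=cv2.INTER_CUBIC)[:,:,::-1])
E
```

```text
{'time_s': 7.35, 'position': [0.6149, 0.0207, 0.1934], 'tcp_rot': [[-0.8196, -0.573, 0.0018], [-0.573, 0.8196, -0.0004], [-0.0013, -0.0014, -1.0]], 'force': [0.4193, -0.2112, -2.9347], 'moment': [0.1092, 0.0144, -0.0105], 'opening': 0.2662, 'joint_positions': [-8.4617, 32.0709, 85.9143, -0.007, 61.9076, -133.4162]}
side [[186.5, 209.1], [187.9, 219.3], [194.1, 264.1]]
near hole centre [195.7 272.3]
144 214
scene [[212.8, 190.7], [213.8, 199.2], [218.2, 237.0]]
near hole centre [219.6 243.8]
168 187
```

View pics/side5c.png

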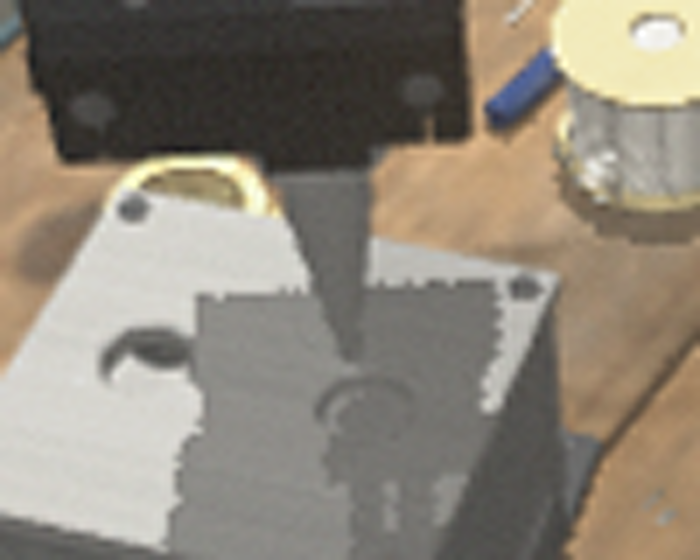

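View pics/scene5c.png

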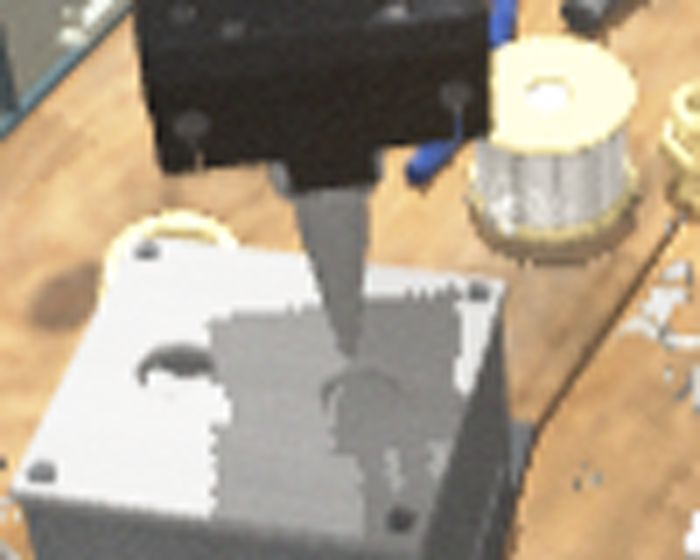

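Tip at side (194.1,265.1) and scene (218,237.3); hole centre at side (196,273) and scene (219.7,244.4). All agree with the predictions to about 1 px. Next I'll feel on the +y side, 6.5 mm off.

```bash
python3 - <<'E'
from h import *
s=bot.read_state(); print(np.round(s['position'],4))
goal([.6115,.0280,.1706+.003],215); goal([.6149,.0154,.1736],215)
E
```

```text
[0.615  0.0211 0.1939]
dp [-1.0, 7.7, 20.3] turn [-0.11, 0.11, -0.01]
dp [3.4, -4.6, 20.3] turn [-0.11, 0.11, -0.01]
```

Request:
{"fn": "jog_arm", "kwargs": {"rows": [{"dp": [-1, 7.7, 0], "turn": [0, 0, 0], "grip": 0}, {"dp": [-1, 7.7, 8], "turn": [0, 0, 0], "grip": 0}, {"dp": [-1, 7.7, 14], "turn": [0, 0, 0], "grip": 0}, {"dp": [-1, 7.7, 18], "turn": [0, 0, 0], "grip": 0}, {"dp": [-1, 7.7, 20], "turn": [0, 0, 0], "grip": 0}, {"dp": [-1, 7.7, 20], "turn": [0, 0, 0], "grip": 0}, {"dp": [-1, 7.7, 20], "turn": [0, 0, 0], "grip": 0}]}}

```text
time_s: 8.15
position: [0.6108, 0.0287, 0.1742]
tcp_rot: [[-0.819, -0.574, 0.001], [-0.574, 0.819, 0.0], [-0.001, -0.0, -1.0]]
force: [-2.8, 0.7, 6.2]
opening: 0.271
```

```bash
python3 - <<'E'
from h import *
st(); goal([.6115,.0280,.1736],215)
im,d,ci=cap('side','side6'); s=bot.read_state(); x,y,z=s['position']; u,v=map(int,proj(ci,[x,y,z-.0906])); a=im[v-50:v+30,u-50:u+50]; cv2.imwrite('pics/side6c.png',cv2.resize(a,None,fx=7,fy=7,interpolation=cv2.INTER_CUBIC)[:,:,::-1]); print(u-50,v-50,s['position'])
E
```

```text
{'time_s': 8.15, 'position': [0.6108, 0.0287, 0.1742], 'tcp_rot': [[-0.8189, -0.574, 0.0011], [-0.574, 0.8189, 0.0003], [-0.0011, -0.0004, -1.0]], 'force': [-2.8042, 0.6548, 6.1658], 'moment': [0.3383, 0.6317, 0.0101], 'opening': 0.2708, 'joint_positions': [-7.7786, 33.193, 87.4017, 0.0297, 59.345, -132.8208]}
dp [-0.1, -1.0, 0.6] turn [-0.02, 0.06, 0.03]
144 226 [0.61081706 0.02873049 0.17424375]
```

View pics/side6c.png

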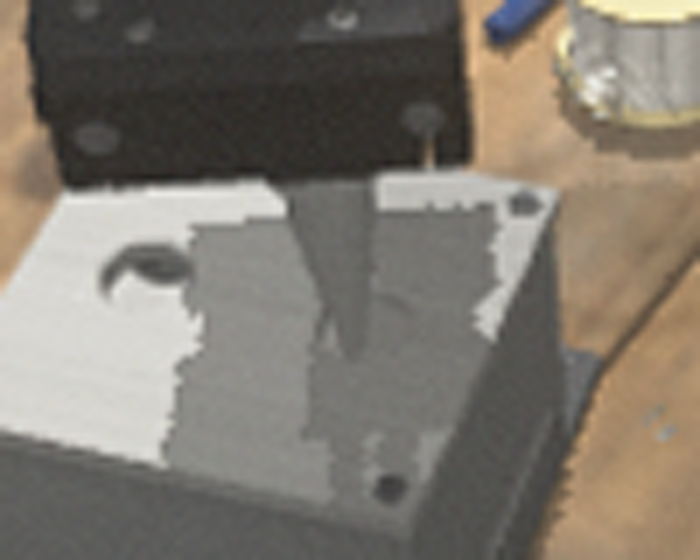

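```bash
python3 - <<'E'
from h import *
im,d,ci=load('side6')
print('tip',plane(ci,194.4,276.7,.0836),'hole c',plane(ci,196.3,272.9,.085))
im,d,ci=load('side5'); print(plane(ci,194.1,265.1,.1028))
# hole from side0/scene0 again: ellipse fit in rectified view
for n in ('side0','scene0'):
    im,d,ci=load(n)
    u=np.linspace(-.03,.03,241); X,Y=np.meshgrid(.613+u,.022+u)
    R=np.array(ci['rotation']);f=foc(ci); P=np.stack([X,Y,0*X+.085],-1)-np.array(ci['position']); q=P@R
    w=cv2.remap(im,(ci['cx']+f*q[...,0]/q[...,2]).astype(np.float32),(ci['cy']+f*q[...,1]/q[...,2]).astype(np.float32),cv2.INTER_CUBIC)
    cv2.circle(w,(120,120),44,(255,0,0),1)
    cv2.imwrite('pics/rect_%s.png'%n,cv2.resize(w,None,fx=1.6,fy=1.6)[:,:,::-1])
a=np.hstack([cv2.imread('pics/rect_side0.png'),cv2.imread('pics/rect_scene0.png')]);cv2.imwrite('pics/rect.png',a)
E
```

```text
tip [0.61028385 0.02949484 0.0836    ] hole c [0.61157177 0.02227547 0.085     ]
[0.61389804 0.02240845 0.1028    ]
```

View pics/rect.png

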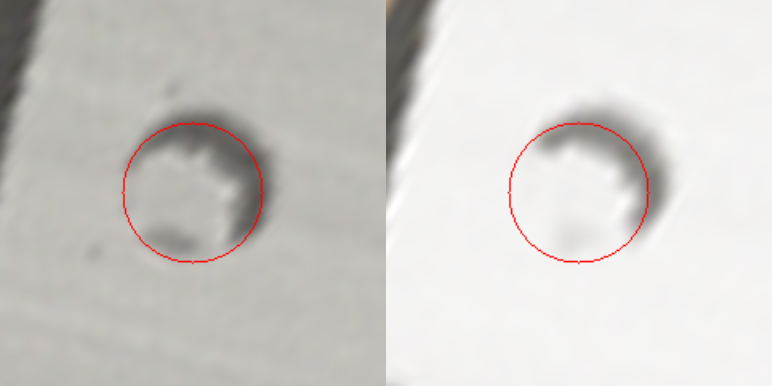

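The 10 N contact came with the tip at z 0.083, which is the plate rim and not the bar. Comparing the camera's tip with the robot's tip shows about a 1 mm bias. The hole is therefore nearer (0.6143, 0.0204) in the robot's own frame. I'll lift, shift and feel again.

```bash
python3 - <<'E'
from h import *
goal([.6126,.0267,.1736],215)
E
```

```text
dp [-0.3, -2.7, 0.6] turn [-0.02, 0.07, 0.03]
```

Request:
{"fn": "jog_arm", "kwargs": {"rows": [{"dp": [0, 0, -5], "turn": [0, 0, 0], "grip": 0}, {"dp": [0, -2.7, -5], "turn": [0, 0, 0], "grip": 0}, {"dp": [0, -2.7, -3], "turn": [0, 0, 0], "grip": 0}, {"dp": [0, -2.7, -1], "turn": [0, 0, 0], "grip": 0}, {"dp": [0, -2.7, 0], "turn": [0, 0, 0], "grip": 0}, {"dp": [0, -2.7, 0], "turn": [0, 0, 0], "grip": 0}]}}

```text
time_s: 8.8
position: [0.6116, 0.0263, 0.1718]
tcp_rot: [[-0.819, -0.574, -0.001], [-0.574, 0.819, 0.0], [0.001, 0.001, -1.0]]
force: [-0.2, 0.5, -4.8]
opening: 0.265
```

```bash
python3 - <<'E'
from h import *
st(); goal([.6126,.0267,.1736],215)
E
```

```text
{'time_s': 8.8, 'position': [0.6116, 0.0263, 0.1718], 'tcp_rot': [[-0.8189, -0.5739, -0.0014], [-0.5739, 0.8189, 0.0002], [0.001, 0.001, -1.0]], 'force': [-0.2121, 0.4524, -4.7996], 'moment': [0.0652, 0.0376, -0.0291], 'opening': 0.265, 'joint_positions': [-7.9845, 33.4664, 87.3057, -0.0007, 59.3085, -133.008]}
dp [-1.1, -0.2, -1.8] turn [0.05, -0.06, 0.02]
```

No contact now, with the tip just inside the hole. I'll go down gently.

Request:
{"fn": "jog_arm", "kwargs": {"rows": [{"dp": [-0.7, 0, 1], "turn": [0, 0, 0], "grip": 0}, {"dp": [-0.7, 0, 2], "turn": [0, 0, 0], "grip": 0}, {"dp": [-0.7, 0, 3.5], "turn": [0, 0, 0], "grip": 0}, {"dp": [-0.7, 0, 5], "turn": [0, 0, 0], "grip": 0}, {"dp": [-0.7, 0, 5], "turn": [0, 0, 0], "grip": 0}]}}

```text
time_s: 9.3
position: [0.6126, 0.0266, 0.1674]
tcp_rot: [[-0.819, -0.574, -0.0], [-0.574, 0.819, -0.0], [0.0, -0.0, -1.0]]
force: [-0.5, -0.2, -3.9]
opening: 0.268
```

Request:
{"fn": "jog_arm", "kwargs": {"rows": [{"dp": [0, 0, 1], "turn": [0, 0, 0], "grip": 0}, {"dp": [0, 0, 2], "turn": [0, 0, 0], "grip": 0}, {"dp": [0, 0, 3], "turn": [0, 0, 0], "grip": 0}, {"dp": [0, 0, 4], "turn": [0, 0, 0], "grip": 0}, {"dp": [0, 0, 4], "turn": [0, 0, 0], "grip": 0}]}}

```text
time_s: 9.8
position: [0.6128, 0.0264, 0.1636]
tcp_rot: [[-0.819, -0.574, 0.001], [-0.574, 0.819, -0.001], [-0.0, -0.001, -1.0]]
force: [-0.1, -1.0, -3.9]
opening: 0.268
```

The tip is at z 0.073, 5 mm below the bar's top, with no contact: the bar's hole lies on the +y side. Now I'll go down while drifting back toward the centre.

Request:
{"fn": "jog_arm", "kwargs": {"rows": [{"dp": [0, 0, 2], "turn": [0, 0, 0], "grip": 0}, {"dp": [0, -0.2, 4], "turn": [0, 0, 0], "grip": 0}, {"dp": [0.2, -0.6, 6], "turn": [0, 0, 0], "grip": 0}, {"dp": [0.3, -1.0, 8], "turn": [0, 0, 0], "grip": 0}, {"dp": [0.5, -1.5, 10], "turn": [0, 0, 0], "grip": 0}, {"dp": [0.7, -1.9, 12], "turn": [0, 0, 0], "grip": 0}, {"dp": [0.7, -1.9, 12], "turn": [0, 0, 0], "grip": 0}]}}

```text
time_s: 10.5
position: [0.6138, 0.0249, 0.1526]
tcp_rot: [[-0.819, -0.574, 0.002], [-0.574, 0.819, 0.0], [-0.002, -0.001, -1.0]]
force: [0.2, -0.9, 3.4]
opening: 0.268
```

```bash
cat >> h.py <<'E'
def rel(dz=.0906):
    s=bot.read_state(); p=np.array(s['position']); e=(p[:2]-[.6143,.0204])*1000; c,q=np.cos(np.radians(15)),np.sin(np.radians(15))
    f=s['force']
    print('t',s['time_s'],"x' %.1f y' %.1f h %.1f"%(c*e[0]+q*e[1],-q*e[0]+c*e[1],(.085+dz-p[2])*1000),"F' %.1f %.1f %.1f"%(c*f[0]+q*f[1],-q*f[0]+c*f[1],f[2]),'M',np.round(s['moment'],2),'op',round(s['opening'],3))
E
python3 -c "
from h import *
rel()"
```

```text
t 10.5 x' 0.7 y' 4.5 h 23.0 F' 0.0 -0.9 3.4 M [-0.1   0.07  0.01] op 0.268
```

Request:
{"fn": "jog_arm", "kwargs": {"rows": [{"dp": [0.2, -0.5, 1], "turn": [0, 0, 0], "grip": 0}, {"dp": [0.3, -0.8, 3], "turn": [0, 0, 0], "grip": 0}, {"dp": [0.4, -1.1, 5], "turn": [0, 0, 0], "grip": 0}, {"dp": [0.5, -1.4, 7], "turn": [0, 0, 0], "grip": 0}, {"dp": [0.6, -1.7, 8], "turn": [0, 0, 0], "grip": 0}, {"dp": [0.6, -1.7, 8], "turn": [0, 0, 0], "grip": 0}]}}

```text
time_s: 11.1
position: [0.614, 0.0234, 0.1443]
tcp_rot: [[-0.819, -0.574, 0.001], [-0.574, 0.819, 0.001], [-0.001, -0.0, -1.0]]
force: [-0.2, 0.0, 5.1]
opening: 0.264
```

```bash
python3 -c "
from h import *
rel()"
```

```text
t 11.1 x' 0.4 y' 3.0 h 31.3 F' -0.1 0.1 5.1 M [0.1  0.16 0.  ] op 0.264
```

Request:
{"fn": "jog_arm", "kwargs": {"rows": [{"dp": [0.1, -0.4, 2], "turn": [0, 0, 0], "grip": 0}, {"dp": [0.2, -0.7, 4], "turn": [0, 0, 0], "grip": 0}, {"dp": [0.4, -1.0, 6], "turn": [0, 0, 0], "grip": 0}, {"dp": [0.5, -1.3, 8], "turn": [0, 0, 0], "grip": 0}, {"dp": [0.6, -1.6, 10], "turn": [0, 0, 0], "grip": 0}, {"dp": [0.6, -1.6, 10], "turn": [0, 0, 0], "grip": 0}]}}

```text
time_s: 11.7
position: [0.6141, 0.0216, 0.1338]
tcp_rot: [[-0.819, -0.574, 0.0], [-0.574, 0.819, 0.001], [-0.001, 0.0, -1.0]]
force: [-0.0, -0.1, 2.4]
opening: 0.265
```

```bash
python3 - <<'E'
from h import *
rel()
im,d,ci=cap('side','side7'); rel()
cv2.imwrite('pics/side7c.png',cv2.resize(im[190:310,120:240],None,fx=5,fy=5,interpolation=cv2.INTER_CUBIC)[:,:,::-1])
E
```

```text
t 11.7 x' 0.1 y' 1.3 h 41.8 F' -0.0 -0.1 2.4 M [0.17 0.06 0.04] op 0.265
t 11.75 x' 0.1 y' 1.3 h 41.9 F' -0.1 -0.5 3.8 M [ 0.12  0.13 -0.04] op 0.262
```

View pics/side7c.png

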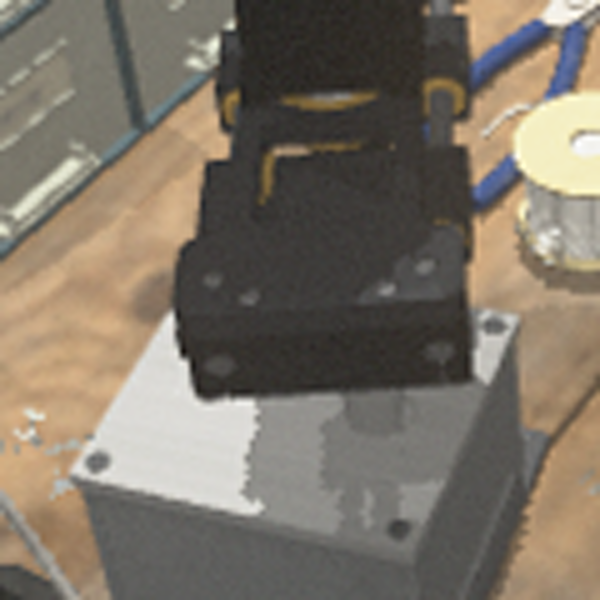

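The pin is well in, upright at about (375,410) in the crop, with only a small push needed. I'll continue.

Request:
{"fn": "jog_arm", "kwargs": {"rows": [{"dp": [0.1, -0.4, 2], "turn": [0, 0, 0], "grip": 0}, {"dp": [0.2, -0.6, 4], "turn": [0, 0, 0], "grip": 0}, {"dp": [0.3, -0.8, 6], "turn": [0, 0, 0], "grip": 0}, {"dp": [0.4, -1.0, 8], "turn": [0, 0, 0], "grip": 0}, {"dp": [0.4, -1.1, 10], "turn": [0, 0, 0], "grip": 0}, {"dp": [0.4, -1.1, 10], "turn": [0, 0, 0], "grip": 0}]}}

```text
time_s: 12.35
position: [0.6142, 0.0202, 0.1233]
tcp_rot: [[-0.819, -0.574, -0.0], [-0.574, 0.819, -0.0], [0.0, 0.0, -1.0]]
force: [0.1, -0.5, 2.4]
opening: 0.271
```

```bash
python3 -c "
from h import *
rel()"
```

```text
t 12.35 x' -0.2 y' -0.2 h 52.3 F' -0.0 -0.6 2.4 M [ 0.01  0.15 -0.03] op 0.271
```

Request:
{"fn": "jog_arm", "kwargs": {"rows": [{"dp": [0, 0, 2], "turn": [0, 0, 0], "grip": 0}, {"dp": [0, 0, 4], "turn": [0, 0, 0], "grip": 0}, {"dp": [0, 0, 6], "turn": [0, 0, 0], "grip": 0}, {"dp": [0, 0, 8], "turn": [0, 0, 0], "grip": 0}, {"dp": [0, 0, 8], "turn": [0, 0, 0], "grip": 0}]}}

```text
time_s: 12.85
position: [0.6142, 0.0201, 0.1149]
tcp_rot: [[-0.819, -0.574, -0.0], [-0.574, 0.819, -0.0], [0.0, 0.0, -1.0]]
force: [0.9, -1.3, 0.6]
opening: 0.267
```

```bash
python3 -c "
from h import *
rel()"
```

```text
t 12.85 x' -0.2 y' -0.3 h 60.7 F' 0.6 -1.5 0.6 M [-0.09  0.06 -0.07] op 0.267
```

Request:
{"fn": "jog_arm", "kwargs": {"rows": [{"dp": [0, 0, 2], "turn": [0, 0, 0], "grip": 0}, {"dp": [0, 0, 4], "turn": [0, 0, 0], "grip": 0}, {"dp": [0, 0, 5.5], "turn": [0, 0, 0], "grip": 0}, {"dp": [0, 0, 6.5], "turn": [0, 0, 0], "grip": 0}, {"dp": [0, 0, 7], "turn": [0, 0, 0], "grip": 0}, {"dp": [0, 0, 7], "turn": [0, 0, 0], "grip": 0}]}}

```text
time_s: 13.45
position: [0.6142, 0.0201, 0.1084]
tcp_rot: [[-0.819, -0.574, -0.0], [-0.574, 0.819, -0.0], [0.0, -0.0, -1.0]]
force: [-1.1, -1.4, 1.9]
opening: 0.268
```

```bash
python3 -c "
from h import *
rel()"
```

```text
t 13.45 x' -0.1 y' -0.3 h 67.2 F' -1.4 -1.1 1.9 M [-0.15  0.16  0.  ] op 0.268
```

Request:
{"fn": "jog_arm", "kwargs": {"rows": [{"dp": [0, 0, 0.5], "turn": [0, 0, 0], "grip": 0}, {"dp": [0, 0, 1], "turn": [0, 0, 0], "grip": 0}, {"dp": [0, 0, 1.5], "turn": [0, 0, 0], "grip": 0}, {"dp": [0, 0, 1.5], "turn": [0, 0, 0], "grip": 0}]}}

```text
time_s: 13.85
position: [0.6142, 0.0202, 0.1075]
tcp_rot: [[-0.819, -0.574, -0.0], [-0.574, 0.819, -0.0], [0.0, -0.0, -1.0]]
force: [-1.4, -1.5, 5.6]
opening: 0.265
```

```bash
python3 -c "
from h import *
rel()"
```

```text
t 13.85 x' -0.1 y' -0.2 h 68.1 F' -1.7 -1.0 5.6 M [-0.22  0.4   0.01] op 0.265
```

Request:
{"fn": "jog_arm", "kwargs": {"rows": [{"dp": [0, 0, 0.5], "turn": [0, 0, 0], "grip": 0}, {"dp": [0, 0, 1], "turn": [0, 0, 0], "grip": 0}, {"dp": [0, 0, 1.5], "turn": [0, 0, 0], "grip": 0}, {"dp": [0, 0, 1.5], "turn": [0, 0, 0], "grip": 0}]}}

```text
time_s: 14.25
position: [0.6143, 0.0201, 0.1074]
tcp_rot: [[-0.819, -0.574, 0.0], [-0.574, 0.819, -0.0], [-0.0, -0.001, -1.0]]
force: [-3.9, -1.7, 14.0]
opening: 0.269
```

```bash
python3 - <<'E'
from h import *
rel()
for n,b in (('side',(210,300,140,240)),('scene',(190,270,170,260))):
    im,d,ci=cap(n,n+'8'); a=im[b[0]:b[1],b[2]:b[3]]
    cv2.imwrite('pics/%s8c.png'%n,cv2.resize(a,None,fx=6,fy=6,interpolation=cv2.INTER_CUBIC)[:,:,::-1])
E
```

```text
t 14.25 x' -0.1 y' -0.3 h 68.2 F' -4.3 -0.6 14.0 M [-0.11  0.84  0.02] op 0.269
```

View pics/side8c.png

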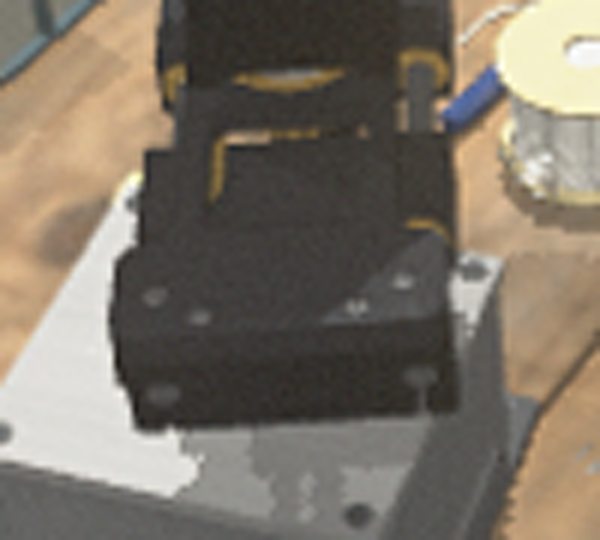

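The collar has stopped hard: 18 N, with the tip depth reading 68.2 mm against a nominal 68. I'll relax the push, open, back off straight up and look.

Request:
{"fn": "jog_arm", "kwargs": {"rows": [{"dp": [0, 0, -1.5], "turn": [0, 0, 0], "grip": 0}, {"dp": [0, 0, -1.5], "turn": [0, 0, 0], "grip": 0.5}, {"dp": [0, 0, -1.5], "turn": [0, 0, 0], "grip": 1}, {"dp": [0, 0, -1.5], "turn": [0, 0, 0], "grip": 1}, {"dp": [0, 0, -1.5], "turn": [0, 0, 0], "grip": 1}, {"dp": [0, 0, -1.5], "turn": [0, 0, 0], "grip": 1}, {"dp": [0, 0, -1.5], "turn": [0, 0, 0], "grip": 1}, {"dp": [0, 0, -1.5], "turn": [0, 0, 0], "grip": 1}]}}

```text
time_s: 15.15
position: [0.6143, 0.0202, 0.107]
tcp_rot: [[-0.819, -0.574, 0.0], [-0.574, 0.819, 0.0], [-0.0, 0.0, -1.0]]
force: [0.6, -0.1, -0.8]
opening: 0.82
```

Request:
{"fn": "jog_arm", "kwargs": {"rows": [{"dp": [0, 0, -10], "turn": [0, 0, 0], "grip": 1}, {"dp": [0, 0, -30], "turn": [0, 0, 0], "grip": 1}, {"dp": [0, 0, -55], "turn": [0, 0, 0], "grip": 1}, {"dp": [0, 0, -85], "turn": [0, 0, 0], "grip": 1}, {"dp": [0, 0, -120], "turn": [0, 0, 0], "grip": 1}, {"dp": [0, 0, -150], "turn": [0, 0, 0], "grip": 1}, {"dp": [0, 0, -150], "turn": [0, 0, 0], "grip": 1}]}}

```text
time_s: 15.85
position: [0.6174, 0.0198, 0.2631]
tcp_rot: [[-0.819, -0.574, 0.012], [-0.574, 0.819, -0.002], [-0.008, -0.008, -1.0]]
force: [0.4, 0.2, -0.3]
opening: 1.004
```

```bash
python3 - <<'E'
from h import *
st()
for n,b in (('side',(210,300,140,240)),('scene',(190,290,160,260))):
    im,d,ci=cap(n,n+'9'); a=im[b[0]:b[1],b[2]:b[3]]
    cv2.imwrite('pics/%s9c.png'%n,cv2.resize(a,None,fx=6,fy=6,interpolation=cv2.INTER_CUBIC)[:,:,::-1])
    C=cloud(d,ci); m=(C[...,2]>.123)&(C[...,2]<.15)&(np.hypot(C[...,0]-.614,C[...,1]-.021)<.03); print(m.sum(),C[m].mean(0),np.percentile(C[m][:,2],[5,50,95]))
    print([np.round(proj(ci,[.614,.0206,z]),1).tolist() for z in (.085,.091,.137)])
im,d,ci=cap('wrist','w9'); C=cloud(d,ci); m=(C[...,2]>.123)&(C[...,2]<.15)&(np.hypot(C[...,0]-.614,C[...,1]-.021)<.03); print(m.sum(),C[m].mean(0),np.percentile(C[m][:,2],[5,50,95]))
E
```

```text
{'time_s': 15.85, 'position': [0.6174, 0.0198, 0.2631], 'tcp_rot': [[-0.8187, -0.5741, 0.0116], [-0.5741, 0.8188, -0.0017], [-0.0085, -0.0081, -0.9999]], 'force': [0.4068, 0.1838, -0.2697], 'moment': [0.0779, 0.0499, 0.0411], 'opening': 1.0035, 'joint_positions': [-8.5129, 27.6156, 81.7658, -0.0006, 69.9485, -133.5497]}
193 [0.61139946 0.02413687 0.1325009 ] [0.12439833 0.13408076 0.13588268]
[[195.7, 271.7], [195.4, 269.2], [192.7, 249.6]]
136 [0.61319273 0.02381577 0.13300737] [0.12452278 0.1349347  0.13686161]
[[219.5, 243.4], [219.3, 241.3], [217.4, 224.7]]
470 [0.61345079 0.01978482 0.13389007] [0.12864596 0.13449045 0.13581379]
```

View pics/side9c.png

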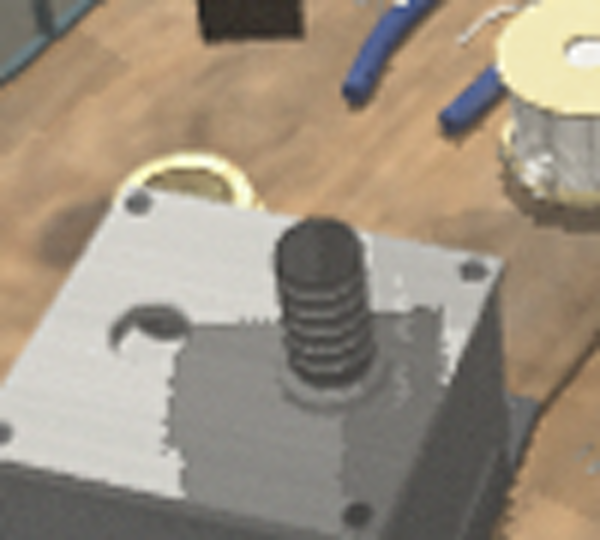

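View pics/scene9c.png

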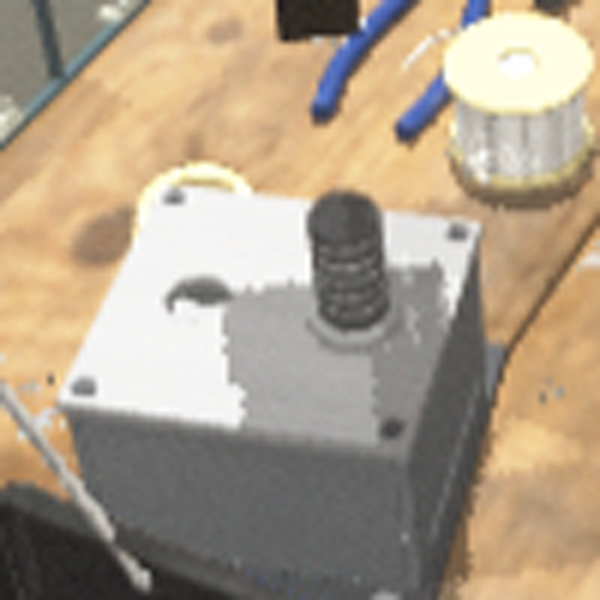

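View pics/w9.png

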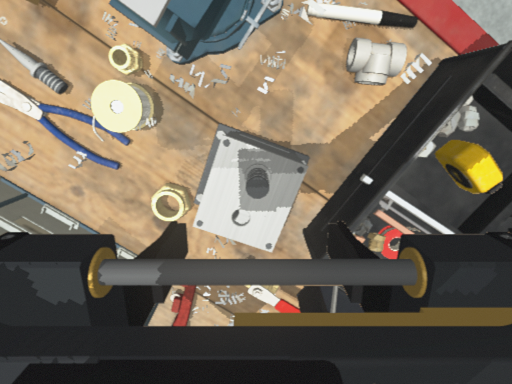

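All three views show the pin upright in the near hole, with its collar on the plate (side crop (328,385)) and the fingers clear. In the wrist view the handle top reads z 0.1345 against a nominal 0.137. In the block it read 0.1255 against 0.128, so it is the same 2.5 mm camera bias and the pin is fully home. I'll let the arm settle and hand in.

Request:
{"fn": "jog_arm", "kwargs": {"rows": [{"dp": [0, 0, 0], "turn": [0, 0, 0], "grip": 1}, {"dp": [0, 0, 0], "turn": [0, 0, 0], "grip": 1}, {"dp": [0, 0, 0], "turn": [0, 0, 0], "grip": 1}]}}

```text
time_s: 16.3
position: [0.6138, 0.0202, 0.2559]
tcp_rot: [[-0.819, -0.574, -0.002], [-0.574, 0.819, 0.0], [0.002, 0.002, -1.0]]
force: [-0.2, 0.3, -0.1]
opening: 1.001
```

```bash
python3 -c "
from h import *
st(); print(bot.hand_in())"
```

```text
{'time_s': 16.3, 'position': [0.6138, 0.0202, 0.2559], 'tcp_rot': [[-0.8189, -0.5739, -0.0023], [-0.5739, 0.8189, 0.0003], [0.0017, 0.0016, -1.0]], 'force': [-0.218, 0.3004, -0.1149], 'moment': [0.0843, 0.0663, -0.0114], 'opening': 1.0009, 'joint_positions': [-8.5265, 28.076, 82.1832, -0.0013, 69.8725, -133.548]}
the job is handed in; nothing more can be done
None
```

The pin is home in the near hole: upright, collar on the housing, and released. I handed the job in at 16.3 s. I took the larger pin from its block, and by feel the bar's hole lay on the housing's +y side. From there I worked the pin down while drifting back to the hole's centre, so the taper pulled the bar into line.

**Missed first probe:** The first touch landed on the plate's rim at about 10 N, because my hole position was about 1–2 mm off. I corrected it and the tip then passed freely. I never probed the -y side.

**Last checks:**
- **Seating:** the collar stopped hard at about 18 N, with the depth reading 68.2 mm against 68 nominal.
- **Handle height:** the wrist camera put the handle top at 0.1345 m against 0.137 m expected. It read the same 2.5 mm low when the pin was in its block, so I take it as camera bias.
- **Clearance:** the fingers were open about 15 cm above the seated position, with almost no force on the tool.

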